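Knock a cast blank out of the die and set it on the carving block

TASK

Press the die's red-gripped ejector lever fully down so that the metal blank rises out of its pocket, then take the blank out and set it down gently, flat and lengthwise in the middle of the wooden carving block. Finally lift the lever fully back up so that the die is ready for the next pour. Leave the bottle, the bust and the hammer where they are.

Things in the scene. Friction and masses are not known exactly. Their poses are not given: they have to be found in the camera images.
- die: dark iron hand casting die bolted to the bench: base plate 176 x 120 x 12 mm, block 150 (x) x 104 (y) mm with a flat top face 98 mm above the bench. Origin: centre of its underside, on the bench; z up. Pocket in the middle of the top face, 104 (x) x 48 (y) mm, 30 mm deep. The forked ejector lever stands out on its +y side
- lever_pivot (a point): middle of the lever's pivot pin on the die, 66 mm to +y of the die's origin and 40 mm above the bench; axes as the die's. The pin runs along the die's x axis. Seen from the pin, the lever's grip lies out to the die's +y and up, at 0.60 rad above level minus the lever angle
- lever (a joint): ejector lever angle (rad): 0 = fully up, pins down, as it starts; 0.50 = fully down on its stop. Pressing the grip down (about 10 N) makes it grow and raises four pins straight up 47 mm per rad, lifting the blank 23 mm at the stop. The pivot is stiff: the lever stays where it is left, with or without the blank. Lifting it back takes 5 to 8 N at the grip
- lever_grip (a point): centre of the lever's red round cross grip: diameter 18 mm, 82 mm long, along the die's x axis, held by its ends between two flat bars (clear on all sides between them). It is 155 mm from the pivot pin. In the die's frame it is at y = 194, z = 127.5 mm with the lever up and at y = 220, z = 55.5 mm fully down, on an arc about the pin
- blank_center (a point): centre (half-way up) of the grey cast zinc plaque blank, 100 (x) x 44 (y) x 28 (z) mm, about 0.7 kg. It starts in the die's pocket, along the die's x axis, with about 2 mm of play all round and its top 2 mm below the die's face, where it cannot be gripped; with the lever fully down its top stands 21 mm above the face
- block_top (a point): centre of the top face of the wooden carving block bound with sheet iron at its ends: 180 (x, its length) x 115 (y) mm, top 60 mm above the bench; fixed to the bench. Axes: x along its length, z up
- bottle: clear plastic water bottle with a blue cap, diameter 72 mm, 230 mm tall, standing; origin at the centre of its foot. Bystander
- bust: small grey cast metal bust, 86 mm across, 152 mm tall, standing; origin at the centre of its foot. Bystander
- hammer: hammer, 240 mm long, lying on the bench beyond the die; origin under its middle, handle towards its -x. Bystander
Not all that is in view belongs to the job. What is meant by the part that bears blank_center is not black or turquoise, and is the smaller of those in its own colour.

How it is judged (in metres and radians):
On the way, in this order (a step that is already met when the one before it is completed fails the run):
1. the lever is pressed down (over 0.44 rad) and the blank has risen level in its pocket, not touched by the fingers (value of joint lever above 0.44 rad and z of blank_center in the frame of die above 0.099 m and horizontal distance between blank_center and die below 0.01 m and angle between blank_center's own z axis and vertical below 0.15 rad and contact force between the fingers and blank below 0.1 N), for 0.2 s.
2. the blank lies flat, lengthwise, in the middle of the carving block, let go and at rest (x of blank_center in the frame of block_top between -0.03 and 0.03 m and y of blank_center in the frame of block_top between -0.025 and 0.025 m and z of blank_center in the frame of block_top below 0.018 m and angle between blank_center's own z axis and vertical below 0.08 rad and angle between the x axis of blank_center and the x axis of block_top, either way round below 0.26 rad and contact force between the fingers and blank below 0.1 N and linear speed of blank below 0.02 m/s), for 0.2 s.
At the end, for the whole second after the job is handed in: the blank rests flat on the carving block, let go, its centre within 30 mm along and 25 mm across of the middle of the top and its length within 15 degrees of the block's length, and the lever is back up (below 0.06 rad) (all of step 2 and value of joint lever below 0.06 rad); the robot touches nothing.
It fails at once if the blank falls or is thrown (faster than 0.5 m/s with no finger on it, a drop of over about 12 mm) (linear speed of blank above 0.5 m/s and contact force between the fingers and blank below 0.05 N).
It fails at once if the bottle, bust or hammer is moved by more than 30 mm or the bottle or bust is tipped (distance of any of bottle, bust, hammer from where it was at the start of the episode above 0.03 m or angle between any of bottle, bust's own z axis and vertical above 0.3 rad).
It also fails if it takes over 66 s, if anything falls off the work surface, if the arm or the gripper's body presses on something with over 40 N, if the wrist force passes 120 N, or if a joint passes its speed limit or range.

ROBOT

A 6-joint arm with a two-finger parallel gripper is mounted at the origin on the work surface. World frame = base frame: x ahead of the robot, y to its left, z up, the work surface at z = 0. Lengths are in mm, angles in rad, forces in N, time in s.
With the tool pointing down it reaches from about 300 to 750 mm from the base axis. Payload 8.5 kg.
Tool frame: the origin (TCP) lies midway between the tips of the shut fingers; the grasp point (between the pads) lies 19 mm behind it (env.grip_point_offset is the distance from the TCP to the grasp point, in mm); y points along the fingers, z is the direction in which the jaws open and shut, and the axes are right-handed (so a half turn about y gives the same grasp; the last joint's range is limited). The gripper opens to 88 mm and grips with 3 to 60 N. Pads are 18 mm wide; open, the fingers measure 123 mm over their backs; the gripper's body (75 mm by 187 mm) begins 45 mm behind the grasp point.
Start: joints at [-0.215, 0.381, 1.297, -0, 1.464, -0.215], TCP at [549.982, 0.002, 238.748] pointing down, gripper open.
Joint ranges: [-3.11, 3.11], [-0.89, 2.33], [0.22, 2.48], [-1.42, 4.56], [0.17, 2.85], [-2.88, 2.88]. Speed limits (rad/s): [2.39, 2.39, 3.14, 3.14, 3.14, 3.14].

INTERFACE

Orientations are given as a 3x3 rotation matrix whose columns are the frame's x, y, z axes.
In Python, from rig import env gives the robot as it stands. Calls block until the motion is done:
- env.move_ptp(position, orientation): joint-space move of the TCP to a pose.
- env.move_l(position, rot=None, v=150, stop_force=None): straight line of the TCP; rot=None keeps the orientation; v is the mean speed in mm/s. With stop_force (N) it stops when the force on the tool has changed by that much, and returns True; else False.
- env.movej(angles): joint-space move.
- env.move_gripper(opening, effort=None): finger opening in mm; effort is the grip in N (None keeps the last); returns when the fingers have stopped.
- env.dwell(seconds).
- env.ik(position, orientation): joint angles nearest the present ones, or None.
- env.sense(): the state.
- env.grab_frame(name): name is "scene" or "side" or "wrist"; returns the picture (400x640x3 uint8, red, green, blue); there is no depth.
- env.get_calibration(name): a dict with "fx", "fy", "cx", "cy" (pixels), "R" (3x3) and "t" (3): a world point X has camera coordinates R X + t. Camera axes: x right, y down, z forward; pixel columns grow to the right and rows downward; lengths in mm; the calibration is good to about 2 mm. A picture is of the moment at which its call begins: read the wrist's pose just before it. get_calibration takes no time and is no camera call; for the wrist camera it gives the pose at the moment of the call.
A pose or a line that the arm cannot do raises env.MotionError and nothing moves.
- env.close_job(): hands the job in, once; it reports no verdict.
Trained networks look in the newest picture that a camera, given by its name, has taken for a name from the list of things; names that differ only in an ending like _2 or _b are one class to them, and where a whole thing is asked for, a point or a joint stands for the part that bears it (a point fixed in the world has none). Each returns a list of dicts, best first, with "confidence" (0 to 1); they miss things now and then, are a little off and sometimes report something else, mostly with a low value. They report only what shows in the picture. A call takes as long as a camera call. They do not tell look-alikes from the thing itself.
- env.look_for(camera, target): "rect" ([centre column, centre row, width, height] as shares, 0 to 1, of the picture: columns of its width, rows of its height, round what is visible of it).
- env.cut_out(camera, target): "pixels" (400x640 bool, what is visible of it) and "rect" ([centre column, centre row, width, height] as shares, 0 to 1, of the picture: columns of its width, rows of its height, round what is visible of it).
The state is a dict: "clock": time; "joint_pos": joint angles; "qd": joint speeds; "joint_efforts": joint torques, N m; "tool_pos": TCP position; "eef_rot": TCP orientation; "ft_force": force on the tool from outside, world axes, zero at the start; "torque": the same for the moment, N m; "opening": finger opening in mm.
Only numpy, scipy, OpenCV 4.12 (cv2) and the standard library are available. Lean on these libraries where they do the work, as an engineer would, in place of code of your own. Each camera call takes 0.05 s, during which the arm holds its last target.

## Working session

There is one attempt and no reset: what is moved stays moved. The work goes in short steps, each a Python script; the robot and the scene stay as the last script left them, time stands still between calls to the robot, and variables do not carry over. Pictures are saved under pics/ and viewed, and the job is handed in when it is done.

```bash
ls; mkdir -p pics
python3 - <<'E'
from rig import env
import cv2,numpy as np
for n in ["scene","side","wrist"]:
    f=env.grab_frame(n); cv2.imwrite(f"pics/a_{n}.png",f[:,:,::-1])
    c=env.get_calibration(n); print(n,c)
print(env.sense(),env.grip_point_offset)
E
```

```text
pics
scene {'fx': 433.66853394125695, 'fy': 433.66853394125695, 'cx': 317.2003389859373, 'cy': 203.7386218587548, 'R': array([[ 0.08257356,  0.99656808,  0.00580309],
       [ 0.73128929, -0.0566351 , -0.67971203],
       [-0.67705065,  0.06036998, -0.73345612]]), 't': array([ -31.88628483, -349.87295203, 1951.26743929])}
side {'fx': 387.35504579468693, 'fy': 387.35504579468693, 'cx': 319.82149843053264, 'cy': 196.4955341458022, 'R': array([[-0.93031696, -0.36658074, -0.01135396],
       [-0.1781971 ,  0.47885723, -0.85961709],
       [ 0.32055599, -0.79769312, -0.51081262]]), 't': array([511.93741249, 200.62624764, 996.93590827])}
wrist {'fx': 316.64888504961664, 'fy': 316.64888504961664, 'cx': 316.7635145967496, 'cy': 200.38071767396312, 'R': array([[ 0.99999785,  0.00105372, -0.0017839 ],
       [ 0.00148877, -0.96425053,  0.2649881 ],
       [-0.00144091, -0.26499019, -0.96425003]]), 't': array([-549.88238873,  -36.15750361,  387.05776803])}
{'clock': 0.15, 'joint_pos': array([-2.15311688e-01,  3.81042036e-01,  1.29800646e+00, -3.80445987e-05,
        1.46361251e+00, -2.15299205e-01]), 'qd': array([-0.00119389, -0.00290371, -0.00233245, -0.00028742,  0.00078768,
       -0.00119223]), 'joint_efforts': array([ 2.75231861e-03, -4.38084304e+01, -2.24613369e+01,  7.13452022e-02,
        3.43442336e-02, -8.91773107e-05]), 'tool_pos': array([5.49792769e+02, 2.68748056e-02, 2.38306231e+02]), 'eef_rot': array([[-8.49421599e-06, -1.05176102e-03,  9.99999447e-01],
       [-9.99999982e-01,  1.91301685e-04, -8.29301676e-06],
       [-1.91292857e-04, -9.99999429e-01, -1.05176263e-03]]), 'ft_force': array([0.41312194, 0.34820637, 1.06043496]), 'torque': array([ 0.01695759, -0.00225024, -0.04468895]), 'opening': 88.11993856034142} 18.700000000000003
```

View pics/a_scene.png

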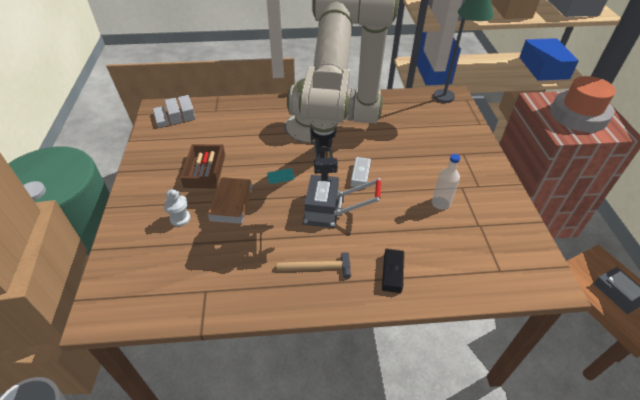

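View pics/a_side.png

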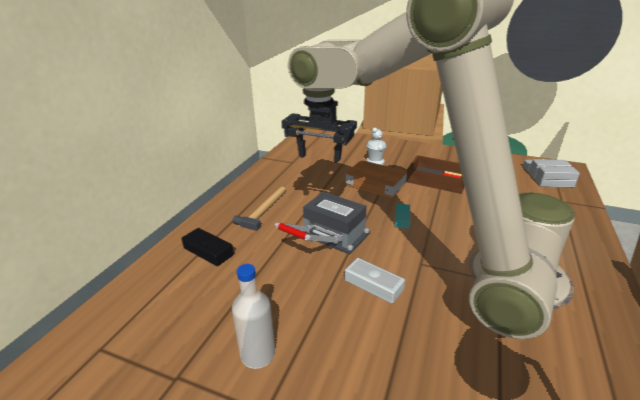

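View pics/a_wrist.png

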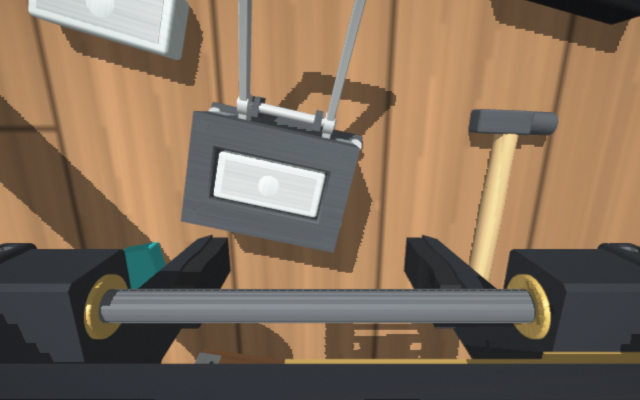

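```bash
cat > h.py <<'E'
from rig import env
import cv2,numpy as np
def unproj(c,u,v,z):
    d=np.array([(u-c['cx'])/c['fx'],(v-c['cy'])/c['fy'],1.]); R=c['R']; o=-R.T@c['t']; w=R.T@d
    return o+w*(z-o[2])/w[2]
def proj(c,X):
    p=c['R']@np.asarray(X,float)+c['t']; return np.array([c['fx']*p[0]/p[2]+c['cx'],c['fy']*p[1]/p[2]+c['cy']])
def Rz(a): return np.array([[np.cos(a),-np.sin(a),0],[np.sin(a),np.cos(a),0],[0,0,1.]])
def save(n,im,crop=None,s=1):
    im=im[:,:,::-1]
    if crop: im=im[crop[1]:crop[3],crop[0]:crop[2]]
    cv2.imwrite(f"pics/{n}.png",cv2.resize(im,None,fx=s,fy=s,interpolation=cv2.INTER_CUBIC))
E
python3 - <<'E'
from h import *
c=env.get_calibration("wrist"); im=env.grab_frame("wrist")
save("b_die",im,(150,60,400,270),3)
cs=env.get_calibration("scene"); ims=env.grab_frame("scene")
save("b_scene",ims,(140,130,500,310),2.2)
for (u,v,z,n) in [(230,187,60,'blocktop c'),(176,222,0,'bust'),(441,207,0,'bottle'),(323,185,98,'die'),(378,188,127,'grip')]: print(n,unproj(cs,u,v,z))
for n,z in (("die",98),("blank_center",96)):
  for r in env.cut_out("wrist",n):
    ys,xs=np.nonzero(r['pixels']); 
    q=cv2.minAreaRect(np.float32([unproj(c,u,v,z)[:2] for u,v in zip(xs,ys)])); print(n,r['confidence'],r['rect'],q)
E
```

```text
blocktop c [ 424.46636835 -326.38770299   60.        ]
bust [ 527.95274319 -522.17561326    0.        ]
bottle [530.09690581 452.02938948   0.        ]
die [478.55353297  12.65627384  98.        ]
grip [537.10134217 198.68533753 127.        ]
die 0.83 [0.4248, 0.3143, 0.2944, 0.6285] ((516.2427978515625, 59.1485710144043), (217.26895141601562, 150.6787872314453), 77.9067611694336)
blank_center 0.94 [0.2254, 0.6643, 0.0623, 0.1195] ((379.48089599609375, -78.0060043334961), (37.79082489013672, 47.56708908081055), 3.937722682952881)
blank_center 0.73 [0.4203, 0.4611, 0.1769, 0.1518] ((505.653076171875, 5.441261291503906), (45.600799560546875, 98.23357391357422), 77.34172058105469)
blank_center 0.65 [0.1695, 0.0765, 0.2514, 0.152] ((381.8541259765625, 133.61505126953125), (130.149169921875, 43.49237060546875), 0.02920318953692913)
blank_center 0.59 [0.9126, 0.0329, 0.1748, 0.0573] ((763.3466186523438, 146.9619140625), (91.95428466796875, 17.187511444091797), 0.02920416183769703)
```

View pics/b_die.png

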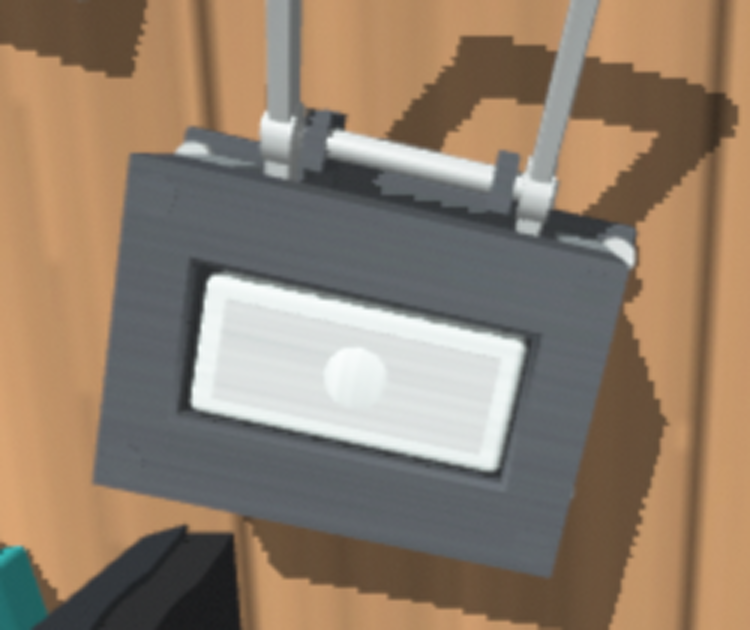

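View pics/b_scene.png

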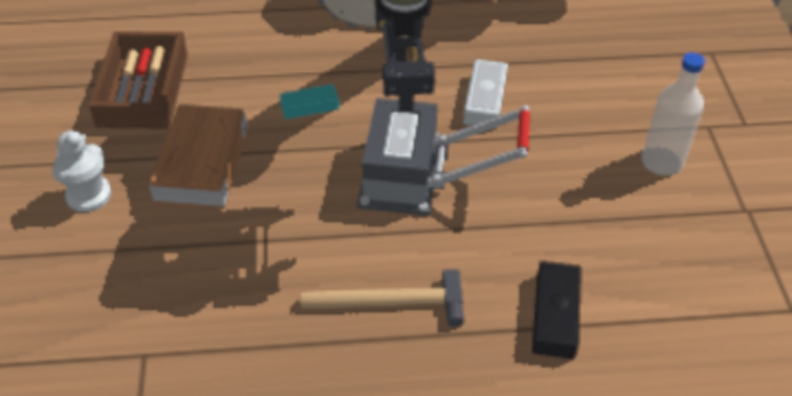

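Run:
```python
from h import *
c=env.get_calibration("wrist")
px=np.array([[132,154],[632,262],[550,577],[95,484]])/3+[150,60]-0.0
P=np.array([unproj(c,u,v,98) for u,v in px])[:,:2]
print(P.round(1)); e=np.roll(P,-1,0)-P; print(np.linalg.norm(e,axis=1),np.degrees(np.arctan2(e[:,1],e[:,0]))); print(P.mean(0))
M=np.array([[-75,52],[75,52],[75,-52],[-75,-52]])
a=np.arctan2(*(lambda A:(A[1,0]-A[0,1],A[0,0]+A[1,1]))((P-P.mean(0)).T@M)); print("yaw",np.degrees(a))
bp=np.array([[210,273],[525,342],[497,471],[192,409]])/3+[150,60]
B=np.array([unproj(c,u,v,96) for u,v in bp])[:,:2];e=np.roll(B,-1,0)-B; print(B.mean(0),np.linalg.norm(e,axis=1),np.degrees(np.arctan2(e[:,1],e[:,0])))
s=env.sense()
env.move_ptp([430,-370,330],s['eef_rot'])
c=env.get_calibration("wrist"); im=env.grab_frame("wrist"); save("c_block",im)
for r in env.cut_out("wrist","block_top"):
    ys,xs=np.nonzero(r['pixels']); print(r['confidence'],r['rect'],cv2.minAreaRect(np.float32([unproj(c,u,v,60)[:2] for u,v in zip(xs,ys)])))
import json;json.dump({k:np.asarray(v).tolist() for k,v in c.items()},open("cblock.json","w"))
print(env.sense()['clock'])
```

```text
[[444.1  69.8]
 [589.3  39.1]
 [566.5 -62.3]
 [422.2 -30.6]]
[148.3715659  104.00169846 147.73272501 102.80466463] [ -11.93108692 -102.6616505   167.60705802   77.68857826]
[505.53453041   3.99543511]
yaw -12.267886339592723
[506.16189431   4.19766864] [96.81731775 42.33679205 97.09888892 43.07169342] [ -12.43211068 -101.64398599  168.00327371   77.97171707]
0.57 [0.5391, 0.3308, 0.2355, 0.278] ((463.8742370605469, -328.09442138671875), (115.6146240234375, 180.08226013183594), 79.38855743408203)
1.9333
```

View pics/c_block.png

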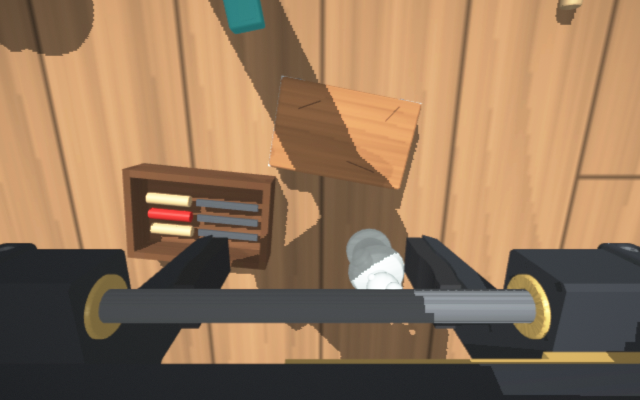

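Run:
```python
from h import *
import json
c={k:np.array(v) for k,v in json.load(open("cblock.json")).items()}
px=np.array([[282,76],[421,102],[402,188],[269,166]])
B=np.array([unproj(c,u,v,60) for u,v in px])[:,:2];e=np.roll(B,-1,0)-B; print(B.mean(0),np.linalg.norm(e,axis=1),np.degrees(np.arctan2(e[:,1],e[:,0])))
print(unproj(env.get_calibration("scene"),231.4,198.2,60))
# plan lever
s=env.sense(); a=np.radians(-12.4); D=np.array([506,4.2,0]); R=Rz(a)
def tool(sgn,a):
    z=sgn*(Rz(a)@[0,1,0]); y=np.array([0,0,-1.]); return np.c_[np.cross(y,z),y,z]
def grip(th,r=155):
    return D+R@np.array([0,66+r*np.cos(.6-th),40+r*np.sin(.6-th)])
for sg in (1,-1):
  for p in (grip(0)+[0,0,80],grip(0)-[0,0,18.7],grip(.5)-[0,0,18.7],D+[0,0,101]): print(p.round(1),env.ik(p,tool(sg,a)))
  print(env.ik([464,-328,70],tool(sg,np.radians(-10.9))))
```

```text
[ 465.3194263  -327.10749735] [175.10504062 111.15445062 179.38136902 112.60557859] [ -9.85717042 -98.06665802 170.62277038  79.73730488]
[ 482.27778242 -318.32027266   60.        ]
[547.6 193.6 207.5] [ 1.36114968e-01  4.57817235e-01  1.26306724e+00 -4.44089210e-16
  1.42070818e+00 -1.21826053e+00]
[547.6 193.6 108.8] [ 1.36114968e-01  5.54665194e-01  1.40314466e+00 -4.44089210e-16
  1.18378280e+00 -1.21826053e+00]
[553.3 219.3  36.8] [ 1.78612033e-01  6.66420433e-01  1.43128209e+00 -4.44089210e-16
  1.04389013e+00 -1.17576347e+00]
[506.    4.2 101. ] [-2.26044282e-01  4.55854715e-01  1.62546863e+00 -4.44089210e-16
  1.06026930e+00 -1.58041978e+00]
[-8.23626485e-01  5.85166714e-01  1.48250008e+00 -4.44089210e-16
  1.07392586e+00 -2.20418192e+00]
[547.6 193.6 207.5] [0.13611497 0.45781724 1.26306724 0.         1.42070818 1.92333212]
[547.6 193.6 108.8] [ 1.36114968e-01  5.54665194e-01  1.40314466e+00 -4.44089210e-16
  1.18378280e+00  1.92333212e+00]
[553.3 219.3  36.8] [ 1.78612033e-01  6.66420433e-01  1.43128209e+00 -4.44089210e-16
  1.04389013e+00  1.96582919e+00]
[506.    4.2 101. ] [-2.26044282e-01  4.55854715e-01  1.62546863e+00 -4.44089210e-16
  1.06026930e+00  1.56117287e+00]
[-8.23626485e-01  5.85166714e-01  1.48250008e+00 -4.44089210e-16
  1.07392586e+00  9.37410730e-01]
```

```bash
cat >> h.py <<'E'
YAW=np.radians(-12.4); D=np.array([506,4.2,0]); RD=Rz(YAW)
def tool(a,sgn=1):
    z=sgn*(Rz(a)@[0,1,0]); y=np.array([0,0,-1.]); return np.c_[np.cross(y,z),y,z]
def grip(th,r=155):
    return D+RD@np.array([0,66+r*np.cos(.6-th),40+r*np.sin(.6-th)])
G=np.array([0,0,18.7])
E
python3 - <<'E'
from h import *
s=env.sense()
env.move_ptp(grip(0)+[0,0,110],tool(YAW)); env.move_gripper(44)
s=env.sense();print(s['tool_pos'],s['opening'],s['clock'],s['ft_force'])
c=env.get_calibration("wrist"); im=env.grab_frame("wrist").copy()
g=grip(0)
for k in (-41,0,41): 
    p=proj(c,g+RD@[k,0,0]).astype(int); print(p); cv2.circle(im,tuple(int(x) for x in p),3,(0,255,0),1)
for X in ([-75,52,98],[75,52,98],[75,-52,98],[-75,-52,98]):
    cv2.circle(im,tuple(int(x) for x in proj(c,D+RD@X)),3,(255,255,0),1)
save("d_grip",im)
im=env.grab_frame("side").copy(); c=env.get_calibration("side")
for k in (-41,0,41): cv2.circle(im,tuple(int(x) for x in proj(c,g+RD@[k,0,0])),2,(0,255,0),1)
save("d_side",im,(180,100,420,300),3)
E
```

```text
[547.63637868 193.62000936 237.49700336] 44.11198291471884 4.8083 [-0.24118601 -0.57646793  0.85734288]
[316 148]
[316 198]
[316 243]
```

View pics/d_grip.png

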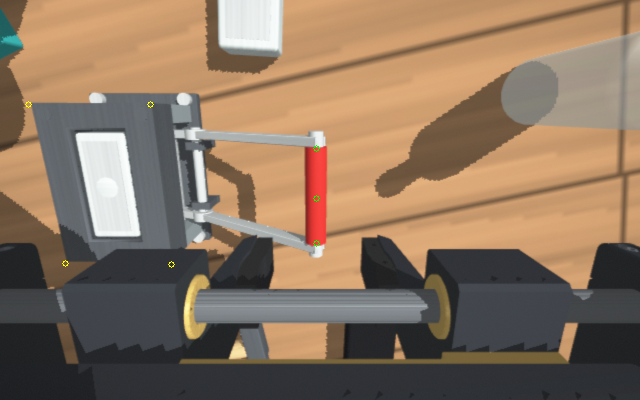

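View pics/d_side.png

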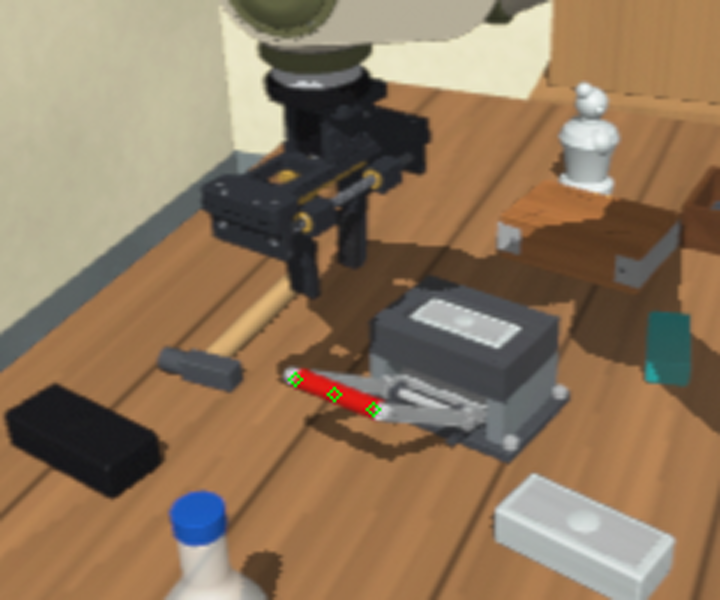

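Run:
```python
from h import *
hit=env.move_l(grip(0)-G,v=120,stop_force=8); print("hit",hit)
env.move_gripper(10,25); s=env.sense(); print(s['opening'],s['tool_pos'],s['ft_force'])
for th in np.linspace(0.1,0.5,5):
    env.move_l(grip(th)-G,v=60); s=env.sense(); print(th.round(2),(s['tool_pos']-(grip(th)-G)).round(1),s['ft_force'].round(1),round(s['opening'],1),s['clock'])
save("e_side",env.grab_frame("side"),(180,100,420,300),3)
```

```text
hit False
16.9607759824022 [547.49062111 192.75502137 108.71297455] [-1.27985982 -5.35473218 -0.33754338]
0.1 [-0.2 -0.9 -0.7] [ 0.6 -5.8 -4.9] 16.8 7.0667
0.2 [-0.3 -1.3 -0.8] [ 1.6 -7.1 -4.9] 16.1 7.475
0.3 [-0.3 -1.5 -0.8] [ 1.4 -9.3 -5.3] 16.3 7.8833
0.4 [-0.3 -1.6 -0.8] [ 0.4 -9.6 -5. ] 16.2 8.2917
0.5 [-0.3 -1.5 -0.6] [ 0.9 -9.4 -4. ] 16.1 8.7
```

View pics/e_side.png

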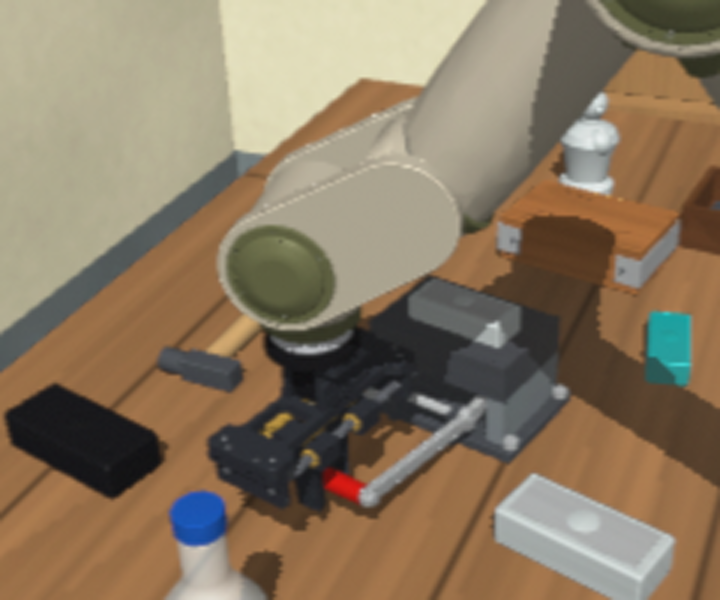

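Run:
```python
from h import *
hit=env.move_l(grip(.54)-G,v=30,stop_force=25); s=env.sense(); print(hit,s['tool_pos']-(grip(.5)-G),s['ft_force'].round(1))
env.move_gripper(44); env.move_l(s['tool_pos']+[0,0,170],v=200)
env.move_ptp(D+RD@[0,0,230],tool(YAW))
c=env.get_calibration("wrist"); im=env.grab_frame("wrist"); save("f_die",im,(120,0,440,260),2.4)
print(env.sense()['clock'])
for r in env.cut_out("wrist","blank_center"):
    ys,xs=np.nonzero(r['pixels']); print(r['confidence'],r['rect'],cv2.minAreaRect(np.float32([unproj(c,u,v,119)[:2] for u,v in zip(xs,ys)])))
import json;json.dump({k:np.asarray(v).tolist() for k,v in c.items()},open("cdie.json","w"))
save("f_side",env.grab_frame("side"),(180,100,420,300),3)
```

```text
True [ 0.07120231 -1.27807693 -4.98230838] [-0.4 -1.6  4.7]
11.5417
0.66 [0.2166, 0.1021, 0.1781, 0.2043] ((363.03778076171875, -97.19526672363281), (37.2635383605957, 76.40852355957031), 10.337021827697754)
0.3 [0.7162, 0.4484, 0.2794, 0.2598] ((516.7646484375, 119.88948822021484), (136.8645477294922, 85.04413604736328), 77.6436767578125)
```

View pics/f_die.png

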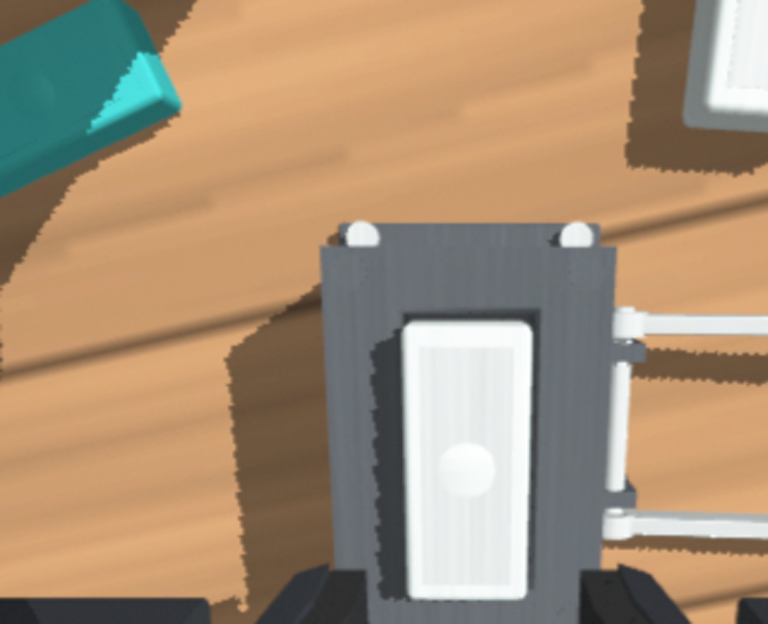

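View pics/f_side.png

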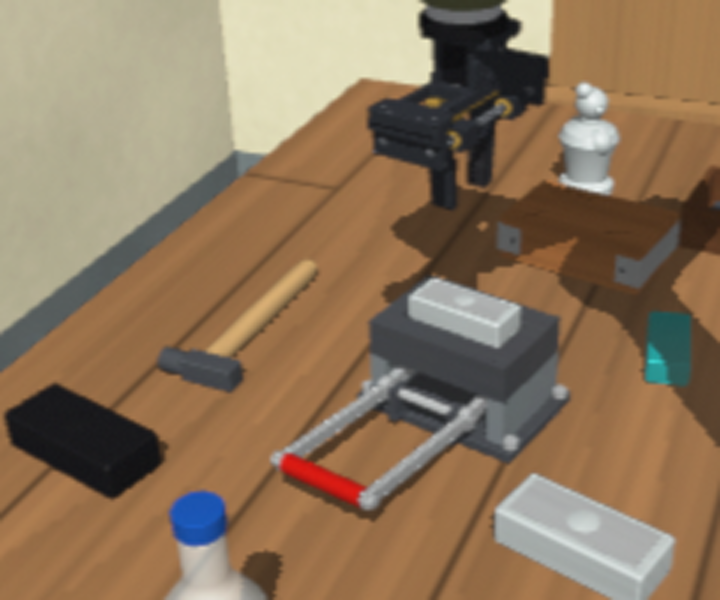

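The blank stands proud of the die, level, with its corners at about (288,134), (342,134), (339,250) and (290,250) in the wrist picture. The lever is down, with its grip at about side (287,259). I'll measure both before grasping.

Run:
```python
from h import *
import json
c={k:np.array(v) for k,v in json.load(open("cdie.json")).items()}
px=np.array([[403,321],[532,321],[526,599],[408,599]])/2.4+[120,0]
B=np.array([unproj(c,u,v,119) for u,v in px])[:,:2];e=np.roll(B,-1,0)-B; print(B.mean(0),np.linalg.norm(e,axis=1),np.degrees(np.arctan2(e[:,1],e[:,0])))
px=np.array([[323,247],[615,247]])/2.4+[120,0]
T=np.array([unproj(c,u,v,98) for u,v in px])[:,:2]; print("die edge mid",T.mean(0), "expect",(D+RD@[-75,0,0]),np.linalg.norm(T[1]-T[0]))
cs=env.get_calibration("side")
for th in (.4,.45,.5,.55): print(th,[((proj(cs,grip(th)+RD@[k,0,0])-[180,100])*3).round() for k in (-41,41)])
print(env.sense()['clock'],env.sense()['tool_pos'])
```

```text
[503.05479303   4.26091252] [42.29132903 98.70565659 42.7344817  98.69619607] [  77.67768658  -12.39078486 -102.33704153  167.35194569]
die edge mid [431.67033693  20.48910886] expect [432.74957912  20.30514954   0.        ] 101.0897880167179
0.4 [array([360., 482.]), array([282., 447.])]
0.45 [array([359., 490.]), array([281., 455.])]
0.5 [array([359., 498.]), array([281., 463.])]
0.55 [array([359., 506.]), array([281., 470.])]
11.6417 [506.25375471   5.35722962 229.5953515 ]
```

Run:
```python
from h import *
env.move_gripper(66)
p=np.array([504.5,4.2,102.])
env.move_l(p+[0,0,25],tool(YAW),v=150); hit=env.move_l(p,v=40,stop_force=8)
s=env.sense(); print(hit,s['tool_pos'],s['ft_force'].round(1))
env.move_gripper(30,45); s=env.sense(); print(s['opening'],s['tool_pos'],s['ft_force'].round(1))
z0=s['tool_pos'][2]; print('z0',z0)
env.move_l(s['tool_pos']+[0,0,25],v=40); env.move_l(s['tool_pos']+[0,0,120],v=120)
s=env.sense(); print(s['opening'],s['tool_pos'],s['ft_force'].round(1),s['clock'])
save("g_side",env.grab_frame("side"),(180,60,420,260),3); save("g_w",env.grab_frame("wrist"))
```

```text
False [504.60435163   4.16141201 102.06335739] [-0.4 -0.9 -0.6]
43.229961490535246 [504.54918534   4.04584608 102.14486912] [-0.9 -1.5  1.7]
z0 102.14486911876341
43.806597201224534 [504.14709945   4.13000104 221.3350091 ] [-0.6 -0.4 -6.1] 15.9333
```

View pics/g_side.png

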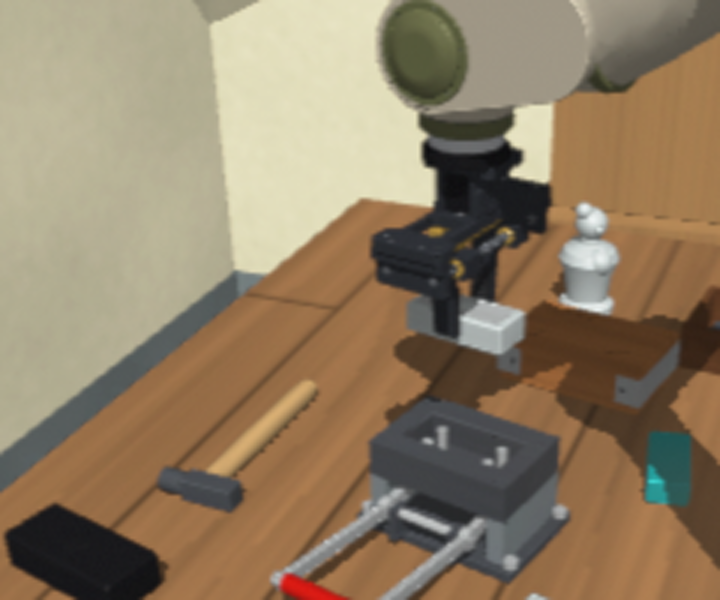

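View pics/g_w.png

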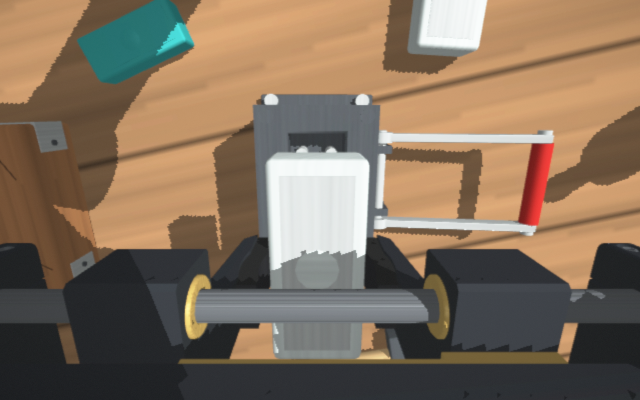

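Run:
```python
from h import *
b=np.radians(-10.3)
env.move_ptp([464.3,-327.8,215],tool(b)); s=env.sense(); print(s['opening'],s['tool_pos'],s['clock'],s['joint_pos'].round(2))
c=env.get_calibration("wrist"); im=env.grab_frame("wrist").copy()
for X in ([-90,57.5],[90,57.5],[90,-57.5],[-90,-57.5]):
    cv2.circle(im,tuple(int(x) for x in proj(c,np.array([464.3,-327.8,60])+Rz(b)@[*X,0])),3,(255,255,0),1)
save("h_w",im)
c=env.get_calibration("side"); im=env.grab_frame("side").copy()
for X in ([-90,57.5],[90,57.5],[90,-57.5],[-90,-57.5]):
    cv2.circle(im,tuple(int(x) for x in proj(c,np.array([464.3,-327.8,60])+Rz(b)@[*X,0])),1,(255,255,0),1)
save("h_side",im,(280,60,520,260),3)
```

```text
43.566450824451024 [ 464.73162504 -326.68763422  215.02318234] 17.3 [-0.82  0.43  1.29  0.    1.42 -2.21]
```

View pics/h_w.png

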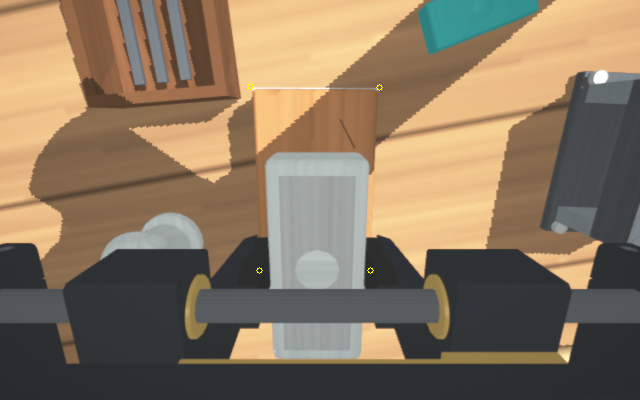

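View pics/h_side.png

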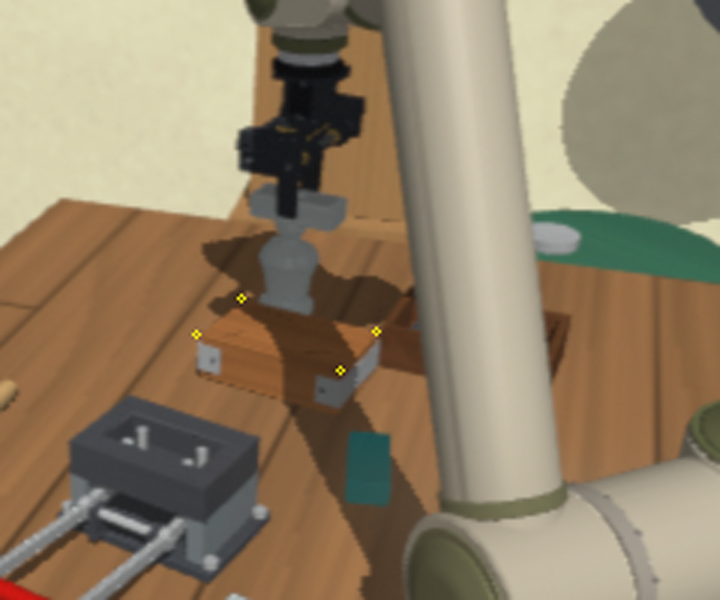

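Run:
```python
from h import *
c=env.get_calibration("wrist"); print("bust right edge",unproj(c,203,240,140),unproj(c,203,240,20))
q=np.array([464.3,-327.8,0])
env.move_l(q+[0,0,85],v=120); h=env.move_l(q+[0,0,66],v=15,stop_force=5)
s=env.sense(); print(h,s['tool_pos'],s['ft_force'].round(1),s['opening'],s['clock'])
```

```text
bust right edge [ 472.63656782 -413.24263991  140.        ] [ 513.41929599 -467.50202706   20.        ]
True [ 464.27537116 -327.80139298   71.2124715 ] [-1.2 -0.7  5. ] 43.090098119741974 19.5167
```

Run:
```python
from h import *
s=env.sense()
env.move_gripper(62); env.dwell(0.4); print(env.sense()['ft_force'].round(1))
env.move_l(s['tool_pos']+[0,0,150],v=150)
c=env.get_calibration("wrist"); save("i_w",env.grab_frame("wrist")); save("i_side",env.grab_frame("side"),(280,60,520,260),3); save("i_scene",env.grab_frame("scene"),(140,130,340,280),4)
print(env.sense()['clock'])
```

```text
[-0.2 -0.2  0. ]
21.6833
```

View pics/i_w.png

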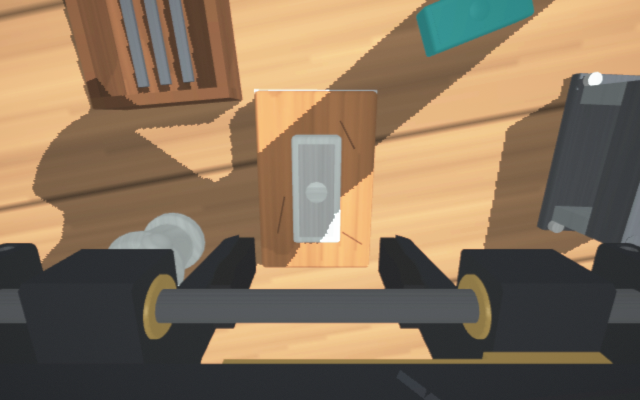

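View pics/i_scene.png

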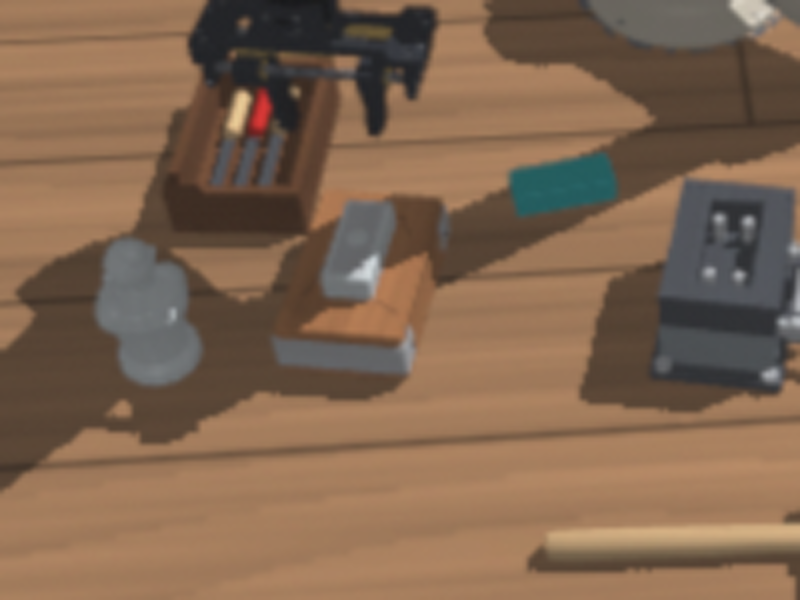

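Run:
```python
from h import *
c=env.get_calibration("wrist")
def f(px,z):
    B=np.array([unproj(c,u,v,z) for u,v in px])[:,:2];e=np.roll(B,-1,0)-B; print(np.linalg.norm(e,axis=1).round(1),np.degrees(np.arctan2(e[:,1],e[:,0])).round(1)); return B.mean(0)
b=f([(254,91),(377,92),(371,267),(258,266)],60); k=f([(292,135),(341,135),(339,243),(293,243)],88)
print(b,k,Rz(np.radians(10.3))[:2,:2]@(k-b))
```

```text
[112.  175.2 119.2 174.8] [  79.3   -9.5 -100.9  168.2]
[41.9 99.4 43.1 99.3] [  79.7  -10.2 -100.3  169.1]
[ 463.93428074 -328.44855816] [ 463.53084678 -327.21204488] [-0.61802395  1.14445203]
```

The blank is centred within about 1 mm and aligned with the block. Next I'll lift the lever.

Run:
```python
from h import *
env.move_ptp(grip(.5)+[0,0,150],tool(YAW)); env.move_gripper(44)
h=env.move_l(grip(.5)-G+[0,-1,0],v=120,stop_force=8); print("hit",h,env.sense()['tool_pos'])
env.move_gripper(10,25); s=env.sense(); print(s['opening'],s['ft_force'].round(1))
for th in np.linspace(0.4,0,5):
    env.move_l(grip(th)-G+[0,-1,0],v=60); s=env.sense(); print(th.round(2),s['ft_force'].round(1),round(s['opening'],1),s['clock'])
h=env.move_l(grip(-.04)-G+[0,-1,0],v=30,stop_force=25); s=env.sense(); print(h,s['tool_pos']-(grip(0)-G),s['ft_force'].round(1))
env.move_gripper(44); env.dwell(.2)
env.move_l(env.sense()['tool_pos']+[0,0,120],v=150)
c=env.get_calibration("side"); im=env.grab_frame("side").copy()
save("j_side",im,(180,100,420,300),3)
for th in (0,.06,.1): print(th,[((proj(c,grip(th)+RD@[k,0,0])-[180,100])*3).round() for k in (-41,41)])
save("j_w",env.grab_frame("wrist")); print(env.sense()['clock'])
c=env.get_calibration("wrist");
for th in (0,.06,.1): print(th,[proj(c,grip(th)+RD@[k,0,0]).round() for k in (-41,41)])
```

```text
hit False [553.61105858 218.36801552  37.39618945]
16.825690945212514 [-1.1 -1.7  3.2]
0.4 [-2.2 -2.3  2.5] 16.7 26.6333
0.3 [-2.7 -3.1  1.8] 16.8 27.0417
0.2 [-5.2 -2.4  2.4] 16.7 27.45
0.1 [-6.2 -0.2  1.5] 17.1 27.8583
0.0 [-5.6  1.8 -0.6] 16.4 28.2667
True [-0.47016371 -1.10542318  0.61922771] [ 2.2  3.1 -1.8]
0 [array([375., 411.]), array([295., 379.])]
0.06 [array([371., 422.]), array([292., 389.])]
0.1 [array([369., 429.]), array([290., 396.])]
30.3
0 [array([318., 154.]), array([318., 252.])]
0.06 [array([325., 152.]), array([324., 249.])]
0.1 [array([328., 152.]), array([327., 246.])]
```

View pics/j_side.png

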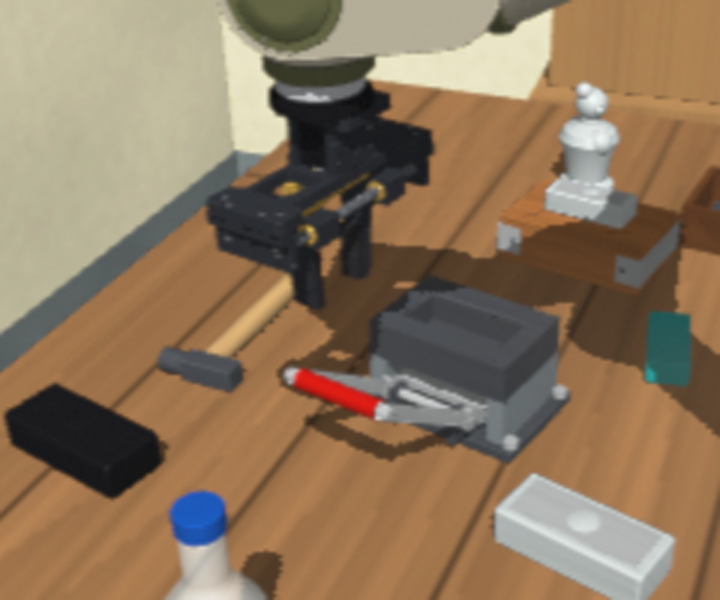

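View pics/j_w.png

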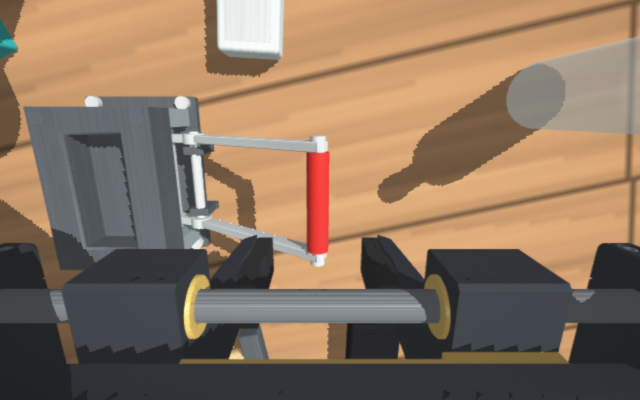

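Lever grip is at wrist column 318, where 0 rad predicts it. I'll check that against the picture from the start.

Run:
```python
from h import *
for cam,box in (("side",(220,180,330,260)),("scene",(340,150,400,230))):
    a=cv2.imread(f"pics/a_{cam}.png")[:,:,::-1].astype(int); b=env.grab_frame(cam).astype(int)
    for im in (a,b):
        m=(im[...,0]>120)&(im[...,1]<70)&(im[...,2]<70); s=np.zeros_like(m); s[box[1]:box[3],box[0]:box[2]]=1; m&=s
        ys,xs=np.nonzero(m); print(cam,len(xs),xs.mean(),ys.mean())
c=env.get_calibration("side"); k=env.get_calibration("scene")
for th in (0,.03,.06): print(th,proj(c,grip(th)),proj(k,grip(th)))
```

```text
side 199 291.90954773869345 230.5929648241206
side 200 291.865 230.555
scene 66 377.2878787878788 188.57575757575756
scene 67 377.2835820895522 188.44776119402985
0 [291.38172587 231.50629154] [377.1046174  190.12969609]
0.03 [290.82218724 233.30305539] [377.72858915 190.99006982]
0.06 [290.2935738  235.10009519] [378.3140421  191.85926961]
```

Within 0.05 px of the start in the side view, so the lever is fully up. I'm handing the job in.

Run:
```python
from h import *
print(env.sense()['clock']); print(env.close_job())
```

```text
30.4
the job is handed in; nothing more can be done
None
```

The job is handed in at 30.4 s of the 66 s allowed, with no verdict reported. I pressed the ejector lever down to its stop and lifted the raised blank out. I then set it on the carving block, and it touched down at about 5 N. Finally I lifted the lever back up.

**What the last checks showed**
- **Blank on the block:** it sits about 1 mm from the middle, flat and let go, within about 1° of the block's length.
- **Lever:** the grip is within 0.2 pixel of its starting position in both the side and scene pictures, so it is fully up (0 rad).
- **Robot:** the gripper is open and about 100 mm above the lever, touching nothing.
- **Bystanders:** the bottle, bust and hammer look unmoved by eye; I did not measure them.

**What disagreed**
- **Block position:** an early rough estimate from the scene camera was about 18 mm off the wrist camera's. I used the wrist value, and a later look confirmed it.
- **Blank search:** the network also gave false matches on other objects, such as the turquoise one. I took the blank's position from its corners in the picture instead.

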